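# Hang the short pail on the drip stand

### The job

The shorter of the two steel pails has to hang on the two-pronged hook of the drip stand to drain. With the pail still standing on the bench, swing its flat-lying bail upright; then carry the pail by the bail without tipping it, lower the bail's wire into the dip of both prongs, one on each side of the blue sleeve, and let go only once it lies there, so that the pail hangs free, upright and still. Leave the taller pail, the yellow tip box, the orange tube rack and the reagent bottle where they stand.

Things in the scene. Friction and masses are not known exactly. Their poses are not given: they have to be found in the camera images.
- pail_short: Short steel pail, loose, 400-700 g, outer diameter 84 at the foot, 98 at the rim, 78 high. Origin: centre of its underside, z up. Its bail (U of dark wire 8 thick, arms 100 long from hinge axis to crossbar, 112 wide) hinges at ears on the pail's y axis, 68 above the underside; at the start it lies level towards the pail's own -x. Bail upright: crossbar 168 above the underside
- short_bail (a joint): hinge of the short pail's bail, rad: 0 lying flat (start), 1.57 upright, 3.14 flat on the other side. It turns easily (light friction) and falls back if let go well short of upright
- short_bar (a point): Middle of the short pail's bail crossbar, y along the crossbar. A blue sleeve here, 16 thick, 50 long, turns freely on the wire, so the bail can turn while the sleeve is pinched (across it, from above). At the start it lies 100 along the pail's -x from the pail's centre (51 outside the rim), 68 above the bench
- pail_tall: Tall look-alike pail, loose, not to be moved: same diameters, bail and blue sleeve, but 110 high, its hinge and flat-lying bail 100 above the bench. Too tall to hang on the hook. Origin: centre of its underside; bail lies towards its own -x
- tall_bar (a point): middle of the tall pail's bail crossbar; it lies flat, 100 above the bench
- stand: Drip stand, fixed. Origin: on the bench at the 20 mm square grey post (225 high); its prongs reach out to its own -x. A white tray (230 x 180, 14 high) lies around the foot. The two dark prongs, 10 thick, at y = +36 and -36, start at a grey crosspiece (94 wide, top 234 high) on the post, slope down to the dip, then turn up to yellow ball tips (15 thick)
- hook_dip (a point): Where the middle of the bail's crossbar lies when hung: midway between the prongs, over their dip, 203 above the bench, 115 from the post; stand's axes, crossbar along y. The yellow tips stand 25 farther out (-x), their tops 27 above this point: the crossbar comes in over them from -x with the pail below, then is lowered
- tip_box: yellow pipette tip box, 82 x 122 x 60 high, loose, bystander; origin under its centre
- tube_rack: orange tube rack, 70 x 170 x 60 high, loose, bystander; origin under its centre
- reagent: reagent bottle, 66 diameter, 130 high, loose, bystander; origin under its centre

How it is judged:
On the way, in this order (a step that is already met when the one before it is completed fails the run):
1. the short pail's bail is upright (within 0.3 rad) while the pail still stands on the bench (value of joint short_bail between 1.27 and 1.87 rad and height (world z) of pail_short below 0.008 m and angle between pail_short's own z axis and vertical below 0.1 rad), for 0.1 s.
2. the pail is carried by the bail, its foot more than 20 mm above the bench (height (world z) of pail_short above 0.02 m and contact force between the fingers and pail_short above 0.3 N), for 0.1 s.
3. the bail's wire is in the dip of the prongs while the fingers still hold it (x of short_bar in the frame of hook_dip between -0.02 and 0.02 m and y of short_bar in the frame of hook_dip between -0.016 and 0.016 m and z of short_bar in the frame of hook_dip below 0.012 m and angle between the y axis of short_bar and the y axis of hook_dip, either way round below 0.2 rad and contact force between the fingers and pail_short above 0.3 N), for 0.1 s.
At the end, for the whole second after the job is handed in: Short pail's crossbar middle within 20 mm in/out, 16 mm sideways, +12/-8 mm in height of hook_dip, along the stand's y within 0.2 rad; pail hangs released, foot over 20 mm above the bench, within 0.2 rad of upright, under 0.03 m/s; tall pail and bystanders within 25 mm of their start (x of short_bar in the frame of hook_dip between -0.02 and 0.02 m and y of short_bar in the frame of hook_dip between -0.016 and 0.016 m and z of short_bar in the frame of hook_dip between -0.008 and 0.012 m and angle between the y axis of short_bar and the y axis of hook_dip, either way round below 0.2 rad and contact force between pail_short and stand above 1 N and height (world z) of pail_short above 0.02 m and angle between pail_short's own z axis and vertical below 0.2 rad and linear speed of pail_short below 0.03 m/s and contact force between the fingers and pail_short below 0.05 N and distance of each of pail_tall, tip_box, tube_rack, reagent from where it was at the start of the episode below 0.025 m); the robot touches nothing.
It fails at once if the short pail tips more than 0.6 rad (angle between pail_short's own z axis and vertical above 0.6 rad).
It fails at once if a bystander is pushed more than 25 mm or tipped (distance of any of pail_tall, tip_box, tube_rack, reagent from where it was at the start of the episode above 0.025 m or angle between any of pail_tall, tip_box, tube_rack, reagent's own z axis and vertical above 0.5 rad).
It also fails if it takes over 61 s, if anything falls off the work surface, if the arm or the gripper's body presses on something with over 40 N, if the wrist force passes 120 N, or if a joint passes its speed limit or range.

### The arm

A 7-joint arm with a two-finger parallel gripper is mounted at the origin on the work surface. World frame = base frame: x ahead of the robot, y to its left, z up, the work surface at z = 0. Lengths are in m, angles in rad, forces in N, time in s.
With the tool pointing down it reaches from about 0.425 to 1.025 m from the base axis. Payload 9.4 kg.
Tool frame: the origin (TCP) lies at the very end of the fingers, on their centre line; the grasp point (between the pads) lies 19 mm behind it; z points along the fingers, x is the direction in which the jaws open and shut, and the axes are right-handed (so a half turn about z gives the same grasp; the last joint's range is limited). The gripper opens to 85 mm and grips with 20 to 120 N. Pads are 22 mm wide; open, the fingers measure 114 mm over their backs; the gripper's body (76 mm by 85 mm) begins 54 mm behind the grasp point. The pads swing forward as they close: fully open they stand 13 mm farther back than shut.
Start: joints at [-1.338, 0.599, -0.003, 1.599, 0.002, 0.943, -0.08], TCP at [0.221, 0.69, 0.231] pointing down, gripper open.
Joint ranges: [-2.57, 2.57], [-0.35, 1.97], [-1.29, 1.29], [0.11, 2.56], [-1.05, 4.19], [0.11, 1.86], [-2.63, 2.63]. Speed limits (rad/s): [2.22, 2.22, 3.01, 3.01, 3.14, 3.14, 3.14].

### API

Orientations are given as a 3x3 rotation matrix whose columns are the frame's x, y, z axes.
In Python, from cell import robot gives the robot as it stands.
- The arm moves only by the shell command python3 -m creep 'ROWS' [FORCE]. ROWS is a JSON object of lists of equal length, an entry for each row: "jaw": the opening, from 0 (shut) to 1 (fully open); "travel": the shift along the tool's x, y, z in mm, a list of three; "yaw": the turn about the tool's z in degrees. In form: {"jaw": [jaw, ...], "travel": [[tx, ty, tz], ...], "yaw": [yaw, ...]}. A call has 1 to 5 rows; each row is the pose to reach, as a shift and turn from the pose commanded when the call began, along the tool's axes at that moment; what a row does not reach only later rows make up. A row lasts 1/8 s, in which the tool goes at most 62.5 mm and 10.7 degrees, less where a joint would pass 70% of its speed; a pose out of reach is approached as far as the arm can. A call with a gripper value outside its range is refused whole. The fingers move at their own pace and stop on an object; FORCE is the grip in N (left out, the last holds). Time passes only in rows, so rows that repeat a pose let the fingers close. It gives the time, the measured TCP pose, the force and the opening at its end, in the units of the state.
- robot.read_state(): the state, without advancing time (a new reading comes with each control period).
- robot.get_image(name): name is "scene" or "top" or "wrist"; returns a dict with "color" (400x640x3 uint8, blue, green, red), "camera_matrix" (3x3 intrinsics, pixels), "pose" (4x4, takes a point from camera to world coordinates). Camera axes: x right, y down, z forward; pixel columns grow to the right and rows downward; lengths in m; the calibration is good to about 2 mm. The wrist camera is an equidistant fisheye: a pixel r from the principal point sees the ray r / f radians off the axis. A picture is of the moment at which its call begins. There is no depth.
- robot.sign_off(): hands the job in, once; it reports no verdict.
The state is a dict: "time_s": time; "q": joint angles; "joint_velocities": joint speeds; "tau": joint torques, N m; "tool_pos": TCP position; "orientation": TCP orientation; "wrist_force": force on the tool from outside, world axes, zero at the start; "ft_torque": the same for the moment, N m; "finger_gap": finger opening in m.
Only numpy, scipy, OpenCV 4.12 (cv2) and the standard library are available. Lean on these libraries where they do the work, as an engineer would, in place of code of your own. Each camera call takes 0.05 s, during which the arm holds its last target.

## Working session

There is one attempt and no reset: what is moved stays moved. The work goes in short steps, Python scripts to look and compute and a shell command to move; the robot and the scene stay as the last step left them, time stands still between calls to the robot, and variables do not carry over. Pictures are saved under pics/ and viewed, and the job is handed in when it is done.

```bash
mkdir -p pics; ls
python3 - <<'E'
from cell import robot
import cv2,numpy as np
np.set_printoptions(precision=4,suppress=True)
s=robot.read_state()
for k,v in s.items(): print(k,v)
for n in ["scene","top","wrist"]:
    r=robot.get_image(n); cv2.imwrite(f"pics/{n}0.png",r["color"]); print(n,np.array(r["camera_matrix"]),np.array(r["pose"]))
    np.savez(f"pics/{n}0.npz",K=r["camera_matrix"],P=r["pose"])
E
```

```text
pics
time_s 0.0
q [-1.3377  0.6001 -0.0025  1.6001  0.0018  0.9429 -0.0798]
joint_velocities [-0.      0.0002 -0.0009 -0.0016  0.0001 -0.0003 -0.0001]
tau [ -0.0001 -77.646    1.5649 -25.8003   0.0123   0.0092  -0.    ]
tool_pos [0.2209 0.69   0.2304]
orientation [[ 0.3048  0.9524 -0.0003]
 [ 0.9524 -0.3048 -0.0015]
 [-0.0015  0.0001 -1.    ]]
wrist_force [ 0.8629 -0.1821 -0.058 ]
ft_torque [-0.0311 -0.0532  0.0032]
finger_gap 0.08560782824891842
scene [[468.2521   0.     328.0325]
 [  0.     468.2521 204.9317]
 [  0.       0.       1.    ]] [[ 0.0885  0.5501 -0.8304  1.8497]
 [ 0.9957 -0.0702  0.0596 -0.0201]
 [-0.0255 -0.8321 -0.554   1.0201]
 [ 0.      0.      0.      1.    ]]
top [[402.2298   0.     328.5476]
 [  0.     402.2298 194.6818]
 [  0.       0.       1.    ]] [[ 0.0221 -0.9974  0.0691  0.5065]
 [-0.9996 -0.0231 -0.0146  0.1056]
 [ 0.0162 -0.0687 -0.9975  1.2518]
 [ 0.      0.      0.      1.    ]]
wrist [[309.7069   0.     320.1738]
 [  0.     309.7069 198.4973]
 [  0.       0.       1.    ]] [[ 0.3048  0.9016  0.307   0.1413]
 [ 0.9524 -0.2878 -0.1005  0.7157]
 [-0.0023  0.323  -0.9464  0.3724]
 [ 0.      0.      0.      1.    ]]
```

View pics/scene0.png

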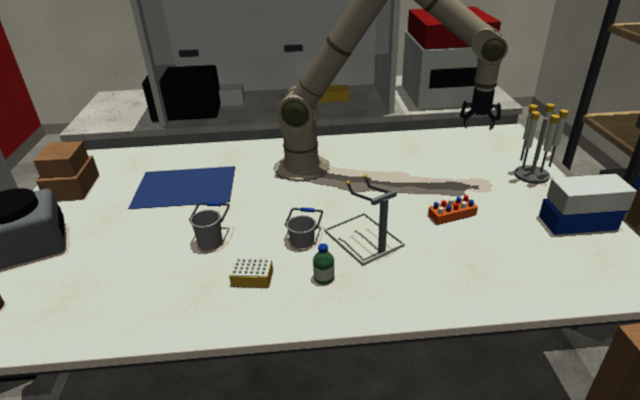

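View pics/top0.png

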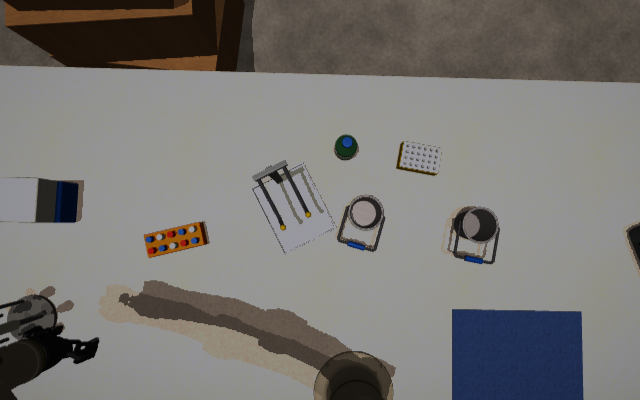

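View pics/wrist0.png

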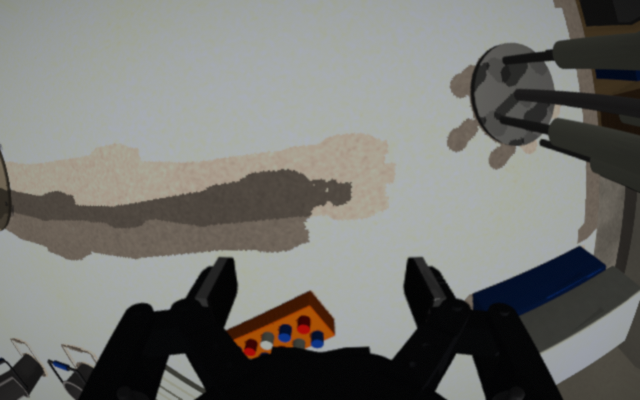

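Top view: the short pail is at about (365,213) with its sleeve at (356,245). The stand's crosspiece is at (270,170) with tips at (283,227) and (308,214). The tall pail is at (475,226). Next I'll enlarge the crops.

Run:
```python
import cv2
t=cv2.imread("pics/top0.png"); 
cv2.imwrite("pics/tc0.png",cv2.resize(t[150:260,240:400],None,fx=5,fy=5,interpolation=cv2.INTER_CUBIC))
t=cv2.imread("pics/scene0.png"); 
cv2.imwrite("pics/sc0.png",cv2.resize(t[165:275,270:430],None,fx=5,fy=5,interpolation=cv2.INTER_CUBIC))
```

```text
(no output)
```

View pics/tc0.png

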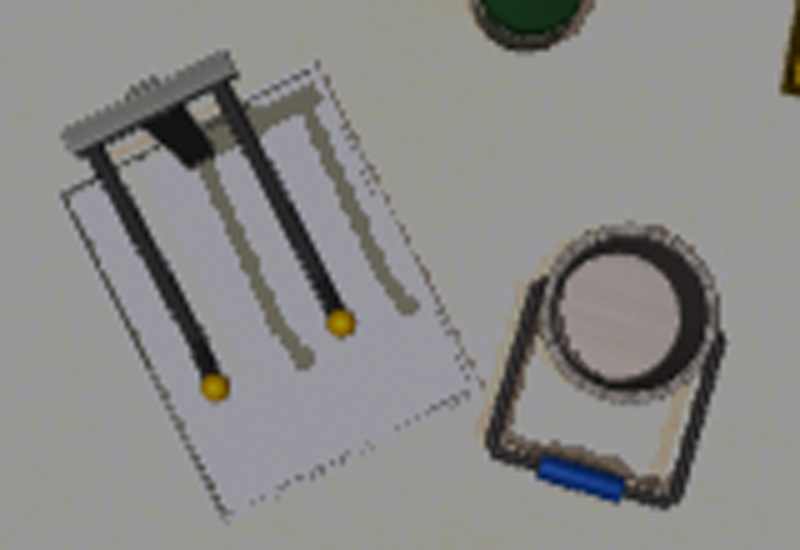

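View pics/sc0.png

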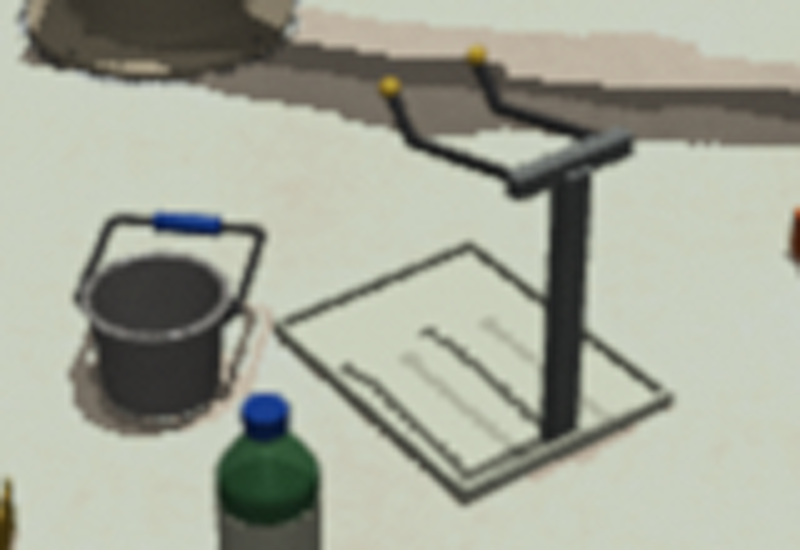

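```bash
cat > h.py <<'E'
import numpy as np
def ld(n):
    d=np.load(f"pics/{n}.npz"); return d["K"],d["P"]
def ray(n,u,v):
    K,P=ld(n); r=P[:3,:3]@np.linalg.solve(K,[u,v,1]); return P[:3,3],r/np.linalg.norm(r)
def atz(n,u,v,z):
    o,r=ray(n,u,v); return o+r*(z-o[2])/r[2]
def tri(obs):
    A=np.zeros((3,3));b=np.zeros(3)
    for o,r in obs:
        M=np.eye(3)-np.outer(r,r);A+=M;b+=M@o
    return np.linalg.solve(A,b)
def proj(n,p):
    K,P=ld(n); c=P[:3,:3].T@(np.array(p)-P[:3,3]); q=K@c; return q[:2]/q[2]
T=lambda u,v,z:atz("top0",(u+.5)/5-.5+240,(v+.5)/5-.5+150,z)
S=lambda u,v,z:atz("scene0",(u+.5)/5-.5+270,(v+.5)/5-.5+165,z)
E
python3 - <<'E'
from h import *
np.set_printoptions(precision=4,suppress=True)
bar=T(581,478,.068); rim=T(631,312,.078)
print("bar",bar,"scene",S(187,223,.068)); print("rim",rim,np.linalg.norm((rim-bar)[:2]),"scene rim",S(158,296,.078))
a=T(540,467,.068);b=T(623,490,.068);print("sleeve len",np.linalg.norm(a-b),"dir",(a-b)/np.linalg.norm(a-b))
d=(bar-rim)[:2];d/=np.linalg.norm(d);print("pail -x",d,np.degrees(np.arctan2(d[1],d[0])))
t1=T(215,386,.2225);t2=T(341,322,.2225);print("tips",t1,t2,np.linalg.norm(t1-t2),"scene",S(477,56,.2225),S(390,87,.2225))
c1=T(75,146,.234);c2=T(234,66,.234);print("cross",c1,c2,np.linalg.norm(c1-c2),(c1+c2)/2)
for P in(t1,t2): print(P)
m=(t1+t2)/2; x=(c1+c2)/2-m; x=x[:2]; print("tip-post dist",np.linalg.norm(x)); 
x/=np.linalg.norm(x); print("stand x ang",np.degrees(np.arctan2(x[1],x[0])), "tips ang", np.degrees(np.arctan2(*( (t1-t2)[[1,0]])))-90, "cross ang",np.degrees(np.arctan2(*( (c1-c2)[[1,0]])))-90)
print("dip",m[:2]+.025*x)
E
```

```text
bar [0.4421 0.0052 0.068 ] scene [0.4409 0.0042 0.068 ]
rim [ 0.5396 -0.0215  0.078 ] 0.10112287295001895 scene rim [ 0.5424 -0.0205  0.078 ]
sleeve len 0.05042752808938256 dir [0.245  0.9695 0.    ]
pail -x [-0.9645  0.2642] 164.68131475573384
tips [0.4931 0.2058 0.2225] [0.5271 0.1425 0.2225] 0.07183260840131618 scene [0.4933 0.2055 0.2225] [0.526  0.1423 0.2225]
cross [0.613  0.2791 0.234 ] [0.6559 0.1998 0.234 ] 0.09013587698253338 [0.6344 0.2395 0.234 ]
[0.4931 0.2058 0.2225]
[0.5271 0.1425 0.2225]
tip-post dist 0.14046652935532122
stand x ang 27.735728405618115 tips ang 28.243865216556955 cross ang 28.38491572073609
dip [0.5322 0.1858]
```

```bash
python3 -m creep '{"jaw":[0.5,0.5,0.5,0.5,0.5],"travel":[[-40,28,-15],[-85,60,-20],[-130,93,-20],[-175,125,-20],[-220,158,-20]],"yaw":[8,17,26,35,44]}' 30
```

```text
time_s: 0.78
tool_pos: [0.3048, 0.431, 0.2513]
orientation: [[0.883, 0.469, 0.0], [0.469, -0.883, 0.0], [0.0, -0.0, -1.0]]
wrist_force: [1.0, -0.6, 0.3]
finger_gap: 0.0427
```

```bash
python3 -m creep '{"jaw":[0.5,0.5,0.5,0.5,0.5],"travel":[[-8,55,0],[-17,112,0],[-28,170,0],[-39,228,0],[-50,286,0]],"yaw":[8,16,24,32,40]}'; python3 -m creep '{"jaw":[0.5,0.5,0.5,0.5,0.5],"travel":[[30,50,20],[60,100,40],[89,143,60],[89,143,80],[89,143,80]],"yaw":[2.8,2.8,2.8,2.8,2.8]}' | head -0
python3 - <<'E'
from cell import robot
import cv2,numpy as np
s=robot.read_state();print(s["tool_pos"],s["orientation"],s["time_s"])
for n in ["top","wrist"]:
    r=robot.get_image(n); cv2.imwrite(f"pics/{n}1.png",r["color"]);np.savez(f"pics/{n}1.npz",K=r["camera_matrix"],P=r["pose"])
E
```

```text
time_s: 1.4
tool_pos: [0.3961, 0.1555, 0.2515]
orientation: [[0.978, -0.208, 0.001], [-0.208, -0.978, 0.001], [0.0, -0.001, -1.0]]
wrist_force: [1.4, 0.1, -0.3]
finger_gap: 0.0425
[ 0.45299684 -0.00165116  0.17032668] [[ 9.67488183e-01 -2.52900607e-01 -2.81046815e-03]
 [-2.52903017e-01 -9.67491489e-01 -5.32318968e-04]
 [-2.58448022e-03  1.22578818e-03 -9.99995909e-01]] 2.025Exception ignored on flushing sys.stdout:
BrokenPipeError: [Errno 32] Broken pipe
```

View pics/wrist1.png

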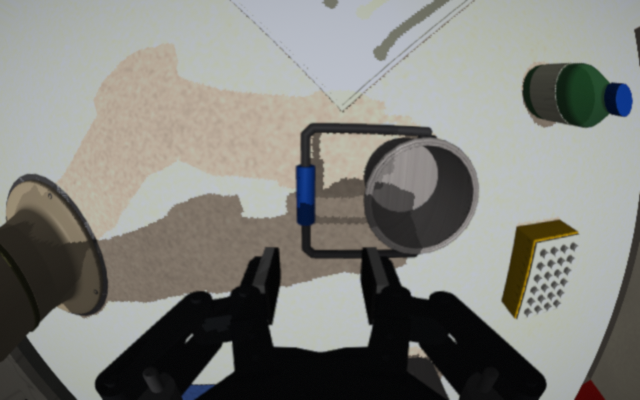

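```bash
cat >> h.py <<'E'
def fish(n,u,v,z):
    K,P=ld(n); d=np.array([u-K[0,2],v-K[1,2]])/K[0,0]; th=np.linalg.norm(d)
    r=np.r_[np.sin(th)*d/th,np.cos(th)]; r=P[:3,:3]@r; o=P[:3,3]; return o+r*(z-o[2])/r[2]
E
python3 - <<'E'
from h import *
import cv2
np.set_printoptions(precision=4,suppress=True)
print(fish("wrist1",306,195,.068), fish("wrist1",306,166,.076),fish("wrist1",306,224,.076),"rim",fish("wrist1",421,196,.078))
R=np.array([[.9675,-.2529],[-.2529,-.9675]])
for b in([.4421,.0052],[.4415,.0047]): print(R.T@(np.array(b)-[.4530,-.0017])*1000)
E
```

```text
[0.4419 0.0044 0.068 ] [0.4493 0.03   0.076 ] [ 0.4362 -0.0177  0.076 ] rim [ 0.5349 -0.0171  0.078 ]
[-12.2908  -3.9191]
[-12.7448  -3.2836]
```

```bash
python3 -m creep '{"jaw":[0.5,0.5,0.5,0.5,0.5],"travel":[[-12.5,-3.5,10],[-12.5,-3.5,50],[-12.5,-3.5,90],[-12.5,-3.5,121],[-12.5,-3.5,121]],"yaw":[0,0,0,0,0]}'
python3 - <<'E'
from cell import robot
import cv2,numpy as np
for n in ["wrist"]:
    r=robot.get_image(n); cv2.imwrite(f"pics/{n}2.png",r["color"]);np.savez(f"pics/{n}2.npz",K=r["camera_matrix"],P=r["pose"])
E
```

```text
time_s: 2.75
tool_pos: [0.4421, 0.0064, 0.0497]
orientation: [[0.968, -0.25, -0.002], [-0.25, -0.968, 0.0], [-0.002, 0.0, -1.0]]
wrist_force: [-0.0, -0.5, 0.6]
finger_gap: 0.0423
```

View pics/wrist2.png

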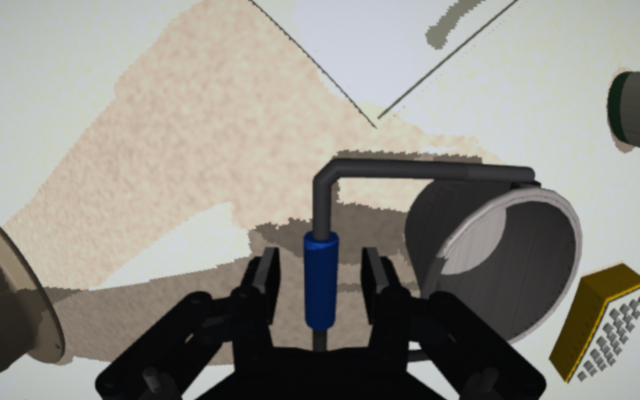

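The blue sleeve at (320,280) lies centred between the pads, whose inner faces are at columns 278 and 366. Now I'll close the jaws.

```bash
python3 -m creep '{"jaw":[0.3,0.1,0,0,0],"travel":[[0,0,0],[0,0,0],[0,0,0],[0,0,0],[0,0,0]],"yaw":[0,0,0,0,0]}' 40
```

```text
time_s: 3.42
tool_pos: [0.4421, 0.0059, 0.0505]
orientation: [[0.968, -0.251, -0.001], [-0.251, -0.968, 0.0], [-0.001, -0.0, -1.0]]
wrist_force: [-2.1, 1.9, 6.4]
finger_gap: 0.0145
```

```bash
python3 -m creep '{"jaw":[0,0,0,0,0],"travel":[[1.2,0,-15.6],[4.9,0,-30.9],[10.9,0,-45.4],[19.1,0,-58.8],[29.3,0,-70.7]],"yaw":[0,0,0,0,0]}'
python3 - <<'E'
from cell import robot
import cv2,numpy as np
for n in ["wrist"]:
    r=robot.get_image(n); cv2.imwrite(f"pics/{n}3.png",r["color"])
E
```

```text
time_s: 4.05
tool_pos: [0.47, -0.0017, 0.1213]
orientation: [[0.968, -0.251, -0.002], [-0.251, -0.968, 0.0], [-0.002, 0.0, -1.0]]
wrist_force: [0.4, 1.2, -0.9]
finger_gap: 0.0145
```

View pics/wrist3.png

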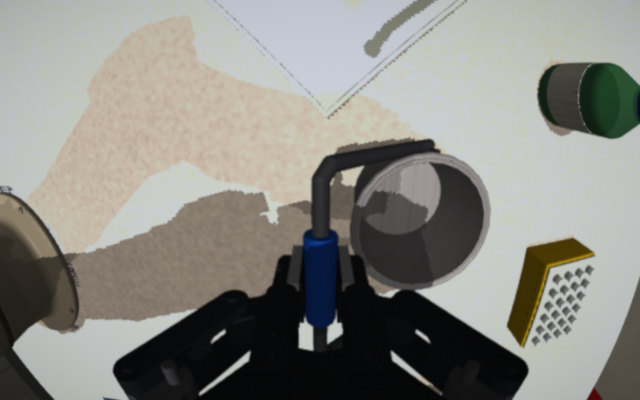

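```bash
python3 -m creep '{"jaw":[0,0,0,0,0],"travel":[[11.9,0,-10.2],[25.3,0,-18.4],[39.8,0,-24.4],[55.1,0,-28.1],[70.7,0,-29.3]],"yaw":[0,0,0,0,0]}';python3 -m creep '{"jaw":[0,0,0],"travel":[[0,0,0],[0,0,0],[0,0,0]],"yaw":[0,0,0]}'
python3 - <<'E'
from cell import robot
import cv2,numpy as np
for n in ["wrist","scene"]:
    r=robot.get_image(n); cv2.imwrite(f"pics/{n}4.png",r["color"] if n=="wrist" else cv2.resize(r["color"][120:280,200:440],None,fx=3,fy=3,interpolation=cv2.INTER_CUBIC))
E
```

```text
time_s: 4.72
tool_pos: [0.5408, -0.0202, 0.1516]
orientation: [[0.968, -0.252, 0.003], [-0.252, -0.968, -0.0], [0.003, -0.001, -1.0]]
wrist_force: [0.2, -0.2, 2.3]
finger_gap: 0.0147
time_s: 5.1
tool_pos: [0.5409, -0.0202, 0.1514]
orientation: [[0.968, -0.252, 0.004], [-0.252, -0.968, -0.0], [0.004, -0.001, -1.0]]
wrist_force: [-0.0, -1.1, 13.0]
finger_gap: 0.0144
```

View pics/wrist4.png

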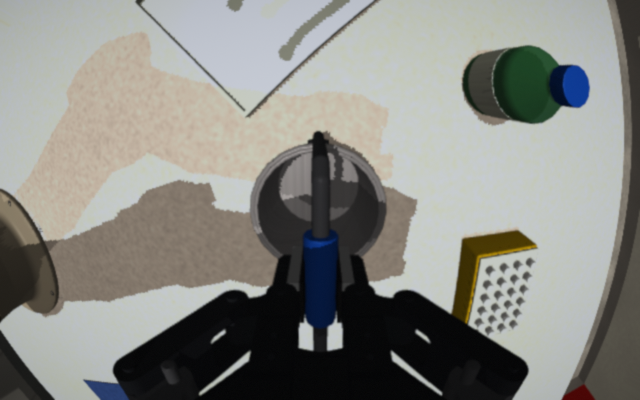

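View pics/scene4.png

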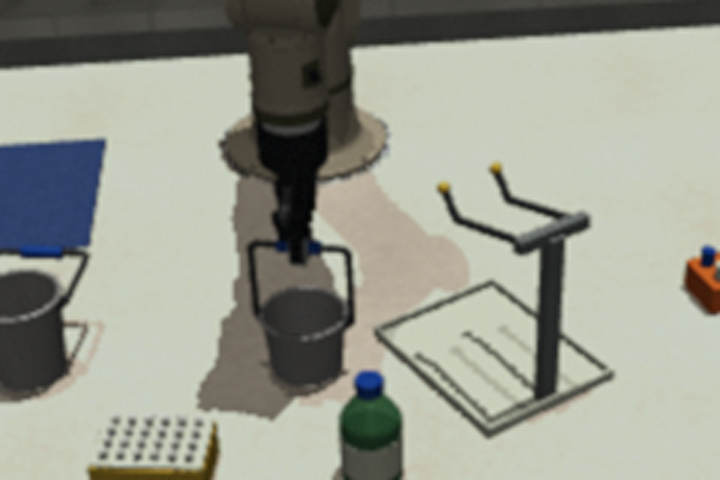

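```bash
python3 -m creep '{"jaw":[0,0,0,0,0],"travel":[[0,0,-10],[0,0,-30],[0,0,-55],[0,0,-75],[0,0,-84]],"yaw":[0,0,0,0,0]}' 60; python3 -m creep '{"jaw":[0,0,0],"travel":[[0,0,0],[0,0,0],[0,0,0]],"yaw":[0,0,0]}'
python3 - <<'E'
from cell import robot
import cv2,numpy as np
for n in ["wrist","scene"]:
    r=robot.get_image(n); cv2.imwrite(f"pics/{n}5.png",r["color"] if n=="wrist" else cv2.resize(r["color"][120:280,200:440],None,fx=3,fy=3,interpolation=cv2.INTER_CUBIC))
E
```

```text
time_s: 5.82
tool_pos: [0.539, -0.0195, 0.2349]
orientation: [[0.968, -0.251, -0.0], [-0.251, -0.968, 0.0], [-0.0, -0.0, -1.0]]
wrist_force: [-0.2, 0.1, -5.9]
finger_gap: 0.0141
time_s: 6.2
tool_pos: [0.539, -0.0195, 0.2336]
orientation: [[0.968, -0.251, -0.001], [-0.251, -0.968, -0.0], [-0.001, 0.001, -1.0]]
wrist_force: [-0.0, -0.7, -4.9]
finger_gap: 0.0138
```

View pics/scene5.png

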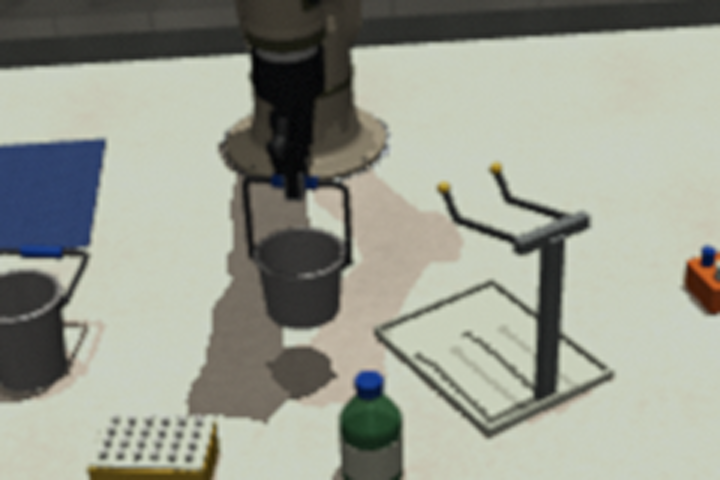

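View pics/wrist5.png

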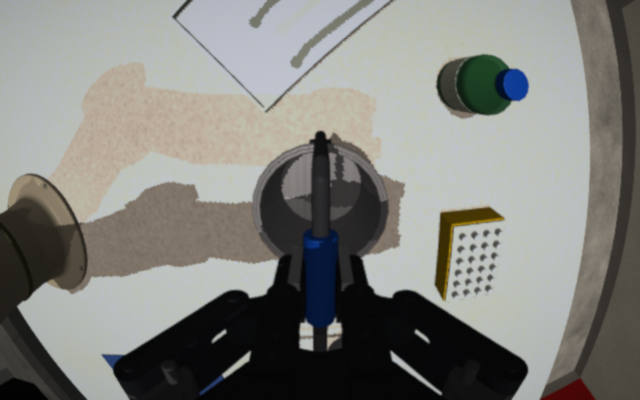

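```bash
python3 -m creep '{"jaw":[0,0,0,0,0],"travel":[[-10,-12,0],[-25,-29,0],[-40,-47,0],[-56,-64,-2],[-72,-82,-4]],"yaw":[-4,-10,-16,-22,-28]}'
```

```text
time_s: 6.92
tool_pos: [0.4893, 0.0793, 0.2385]
orientation: [[0.971, 0.239, -0.0], [0.239, -0.971, 0.0], [-0.0, -0.0, -1.0]]
wrist_force: [0.0, 0.3, -6.3]
finger_gap: 0.0142
```

```bash
python3 -m creep '{"jaw":[0,0,0,0,0],"travel":[[-4,-18,0],[-8,-37,0],[-12,-55,0],[-14,-67,0],[-15.4,-72.5,0]],"yaw":[-5,-10,-13,-14.3,-14.3]}';  python3 -m creep '{"jaw":[0,0,0],"travel":[[0,0,0],[0,0,0],[0,0,0]],"yaw":[0,0,0]}';python3 - <<'E'
from cell import robot
import cv2,numpy as np
for n in ["wrist","scene","top"]:
    r=robot.get_image(n);c=r["color"];np.savez(f"pics/{n}6.npz",K=r["camera_matrix"],P=r["pose"])
    c={"wrist":c,"scene":cv2.resize(c[120:280,200:440],None,fx=3,fy=3,interpolation=cv2.INTER_CUBIC),"top":cv2.resize(c[150:260,240:400],None,fx=5,fy=5,interpolation=cv2.INTER_CUBIC)}[n]
    cv2.imwrite(f"pics/{n}6.png",c)
E
```

```text
time_s: 7.55
tool_pos: [0.4582, 0.1456, 0.2382]
orientation: [[0.885, 0.466, -0.0], [0.466, -0.885, -0.0], [-0.0, 0.0, -1.0]]
wrist_force: [0.1, -0.3, -4.6]
finger_gap: 0.0141
time_s: 7.92
tool_pos: [0.4586, 0.1444, 0.2383]
orientation: [[0.885, 0.465, 0.0], [0.465, -0.885, -0.0], [-0.0, 0.0, -1.0]]
wrist_force: [0.5, -0.3, -5.9]
finger_gap: 0.0142
```

View pics/scene6.png

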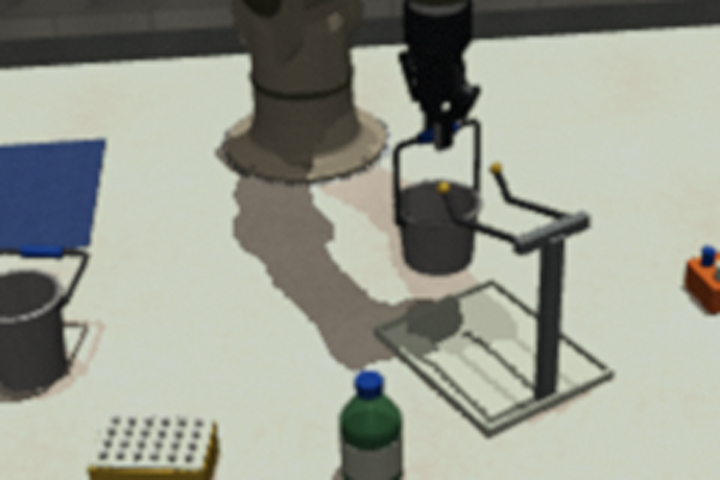

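View pics/wrist6.png

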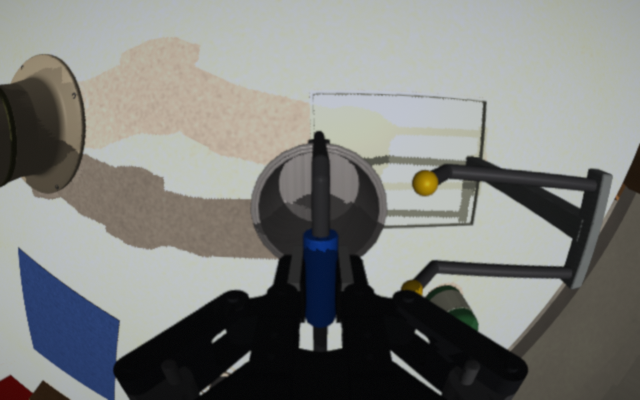

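View pics/top6.png

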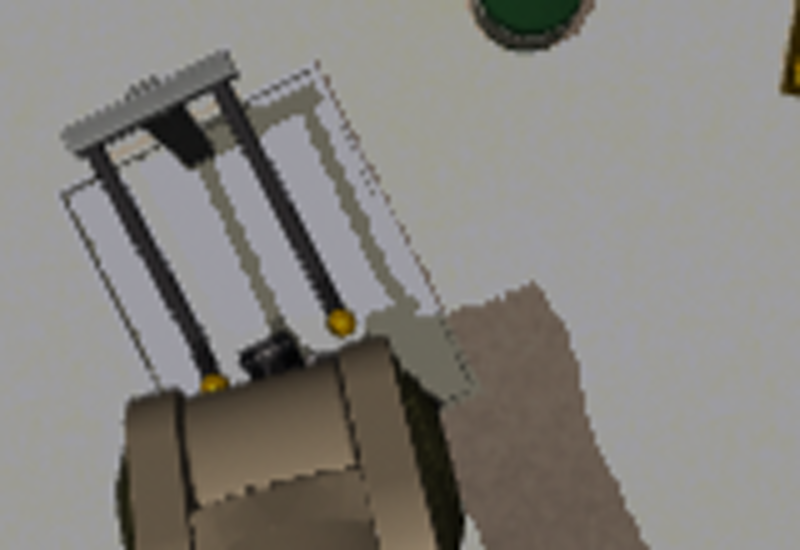

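Run:
```python
from h import *
np.set_printoptions(precision=4,suppress=True)
a=fish("wrist6",425,183,.2225);b=fish("wrist6",412,289,.2225);print(a,b,np.linalg.norm(a-b),(a+b)/2)
s1=fish("wrist6",320,234,.262);s2=fish("wrist6",320,325,.262);print(s1,s2,(s1+s2)/2,np.linalg.norm(s1-s2))
x=np.array([.8824,.4705]);y=np.array([-.4705,.8824])
dip=np.array([.5322,.1858]);d=dip-[.4586,.1444];print("top-based",d@x,d@y)
dip2=((a+b)/2)[:2]+.025*x;d=dip2-[.4586,.1444];print("wrist-based",dip2,d@x,d@y)
```

```text
[0.4914 0.2052 0.2225] [0.5249 0.1435 0.2225] 0.07015750434806096 [0.5081 0.1744 0.2225]
[0.4456 0.1683 0.262 ] [0.4694 0.123  0.262 ] [0.4575 0.1456 0.262 ] 0.05124688779824299
top-based 0.08442334 0.0019025599999999974
wrist-based [0.5302 0.1861] 0.0828020033441313 0.003140263211367426
```

```bash
python3 -m creep '{"jaw":[0,0,0,0,0],"travel":[[12,-1,0],[33,-1,0],[56,-1,0],[75,-1,0],[83.5,-1,0]],"yaw":[0,0,0,0,0]}';  python3 -m creep '{"jaw":[0,0,0],"travel":[[0,0,0],[0,0,0],[0,0,0]],"yaw":[0,0,0]}';python3 - <<'E'
from cell import robot
import cv2,numpy as np
for n in ["wrist","scene"]:
    r=robot.get_image(n);c=r["color"];np.savez(f"pics/{n}7.npz",K=r["camera_matrix"],P=r["pose"])
    c={"wrist":c,"scene":cv2.resize(c[135:245,300:440],None,fx=5,fy=5,interpolation=cv2.INTER_CUBIC)}[n]
    cv2.imwrite(f"pics/{n}7.png",c)
E
```

```text
time_s: 8.7
tool_pos: [0.5333, 0.1856, 0.238]
orientation: [[0.885, 0.466, 0.001], [0.466, -0.885, 0.0], [0.001, 0.0, -1.0]]
wrist_force: [0.5, 0.5, -6.0]
finger_gap: 0.0139
time_s: 9.07
tool_pos: [0.531, 0.1842, 0.2383]
orientation: [[0.885, 0.466, -0.001], [0.466, -0.885, -0.0], [-0.001, -0.0, -1.0]]
wrist_force: [-0.6, -1.4, -5.1]
finger_gap: 0.014
```

View pics/scene7.png

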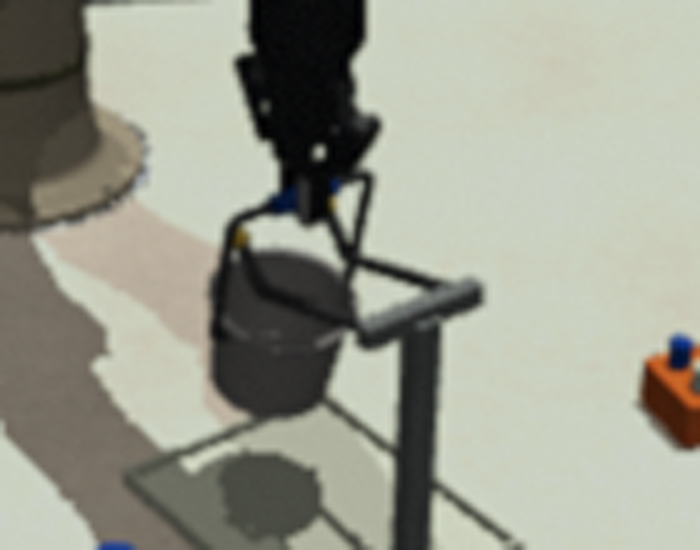

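View pics/wrist7.png

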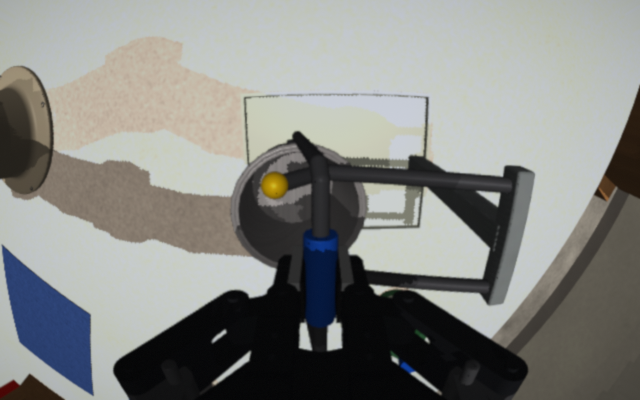

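The tips are behind the bar and the prongs sit on both sides of the sleeve. The pail is still swinging a little (bail foot at (300,135)), so I'll let it settle.

```bash
python3 -m creep '{"jaw":[0,0,0,0,0],"travel":[[0,0,0],[0,0,0],[0,0,0],[0,0,0],[0,0,0]],"yaw":[0,0,0,0,0]}'; python3 -m creep '{"jaw":[0,0,0,0,0],"travel":[[0,0,0],[0,0,0],[0,0,0],[0,0,0],[0,0,0]],"yaw":[0,0,0,0,0]}';python3 - <<'E'
from cell import robot
import cv2,numpy as np
for n in ["wrist"]:
    r=robot.get_image(n);c=r["color"];np.savez(f"pics/{n}8.npz",K=r["camera_matrix"],P=r["pose"])
    cv2.imwrite(f"pics/{n}8.png",c)
E
```

```text
time_s: 9.8
tool_pos: [0.5318, 0.1846, 0.2382]
orientation: [[0.885, 0.466, -0.0], [0.466, -0.885, -0.0], [-0.0, 0.0, -1.0]]
wrist_force: [-0.5, -0.4, -5.9]
finger_gap: 0.0142
time_s: 10.42
tool_pos: [0.5322, 0.1848, 0.2384]
orientation: [[0.885, 0.466, 0.001], [0.466, -0.885, 0.0], [0.001, 0.0, -1.0]]
wrist_force: [0.9, 0.6, -5.9]
finger_gap: 0.0138
```

View pics/wrist8.png

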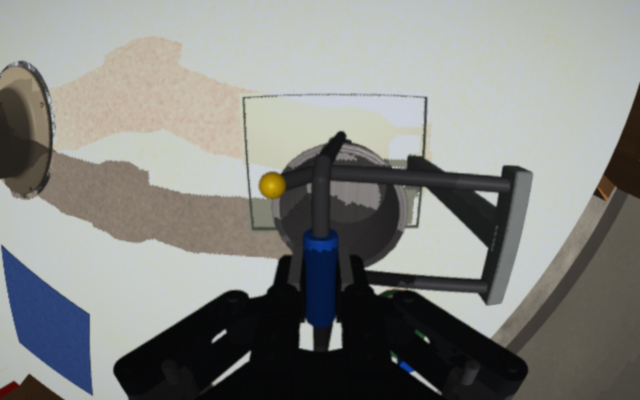

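```bash
for i in 1 2 3 4 5 6; do python3 -m creep '{"jaw":[0,0,0,0,0],"travel":[[0,0,0],[0,0,0],[0,0,0],[0,0,0],[0,0,0]],"yaw":[0,0,0,0,0]}' >/tmp/o; grep force /tmp/o; done
python3 - <<'E'
from cell import robot
import cv2,numpy as np
a=[]
for i in range(5):
    r=robot.get_image("wrist");a.append(r["color"][100:340,200:440])
    
cv2.imwrite("pics/w9.png",np.hstack([a[0],a[2],a[4]]))
E
```

```text
wrist_force: [0.1, 0.4, -5.0]
wrist_force: [0.1, 0.6, -5.5]
wrist_force: [-0.7, -0.5, -4.4]
wrist_force: [0.7, -0.6, -5.6]
wrist_force: [0.9, -0.3, -4.9]
wrist_force: [0.3, 0.3, -5.0]
```

View pics/w9.png

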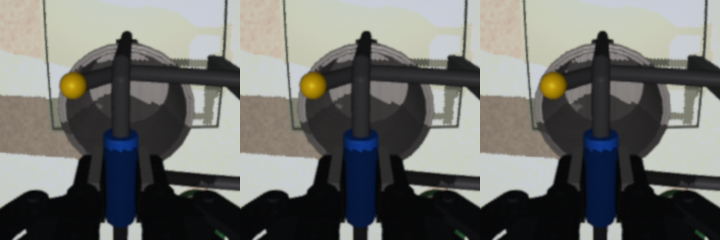

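The pail is still. I'll lower it slowly.

```bash
python3 -m creep '{"jaw":[0,0,0,0,0],"travel":[[0,0,6],[0,0,17],[0,0,29],[0,0,40],[0,0,47]],"yaw":[0,0,0,0,0]}'; python3 -m creep '{"jaw":[0,0,0,0],"travel":[[0,0,2],[0,0,4],[0,0,5],[0,0,5]],"yaw":[0,0,0,0]}';python3 - <<'E'
from cell import robot
import cv2,numpy as np
for n in ["wrist","scene"]:
    r=robot.get_image(n);c=r["color"];np.savez(f"pics/{n}10.npz",K=r["camera_matrix"],P=r["pose"])
    c={"wrist":c,"scene":cv2.resize(c[135:245,300:440],None,fx=5,fy=5,interpolation=cv2.INTER_CUBIC)}[n]
    cv2.imwrite(f"pics/{n}10.png",c)
E
```

```text
time_s: 15.1
tool_pos: [0.5319, 0.1847, 0.1904]
orientation: [[0.885, 0.466, -0.0], [0.466, -0.885, -0.0], [-0.0, 0.0, -1.0]]
wrist_force: [1.6, 1.9, 2.5]
finger_gap: 0.0139
time_s: 15.6
tool_pos: [0.5339, 0.1854, 0.1879]
orientation: [[0.885, 0.466, 0.005], [0.466, -0.885, 0.002], [0.005, 0.0, -1.0]]
wrist_force: [2.8, 2.6, 4.8]
finger_gap: 0.0138
```

View pics/scene10.png

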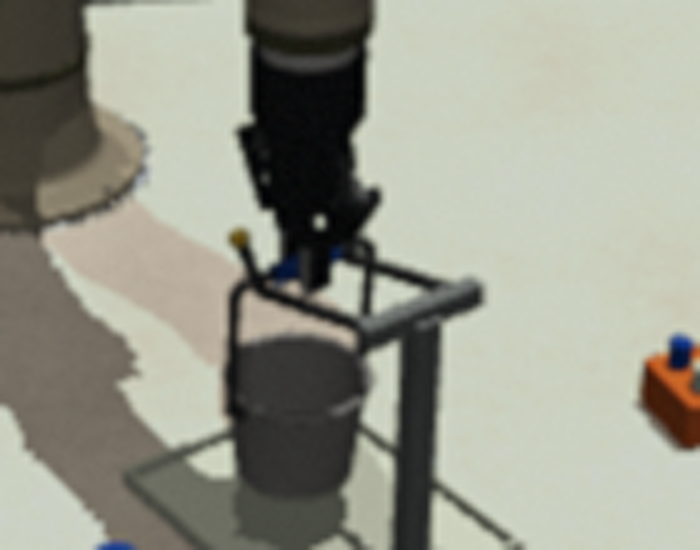

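View pics/wrist10.png

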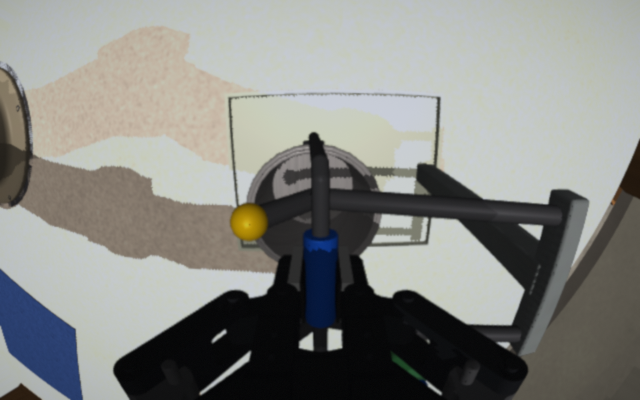

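The wire lies on both prongs, and the wrist load went from −5.5 N to about +5 N, so the stand carries the pail. I'll hold briefly, then release.

```bash
python3 -m creep '{"jaw":[0,0,0,0,0],"travel":[[0,0,0],[0,0,0],[0,0,0],[0,0,0],[0,0,0]],"yaw":[0,0,0,0,0]}' ; python3 -m creep '{"jaw":[0.15,0.25,0.35,0.45,0.45],"travel":[[0,0,0],[0,0,0],[0,0,0],[0,0,0],[0,0,0]],"yaw":[0,0,0,0,0]}';python3 - <<'E'
from cell import robot
import cv2,numpy as np
for n in ["wrist"]:
    r=robot.get_image(n);c=r["color"];cv2.imwrite(f"pics/{n}11.png",c)
E
```

```text
time_s: 16.32
tool_pos: [0.5339, 0.1854, 0.1879]
orientation: [[0.885, 0.466, 0.005], [0.466, -0.885, 0.002], [0.005, 0.0, -1.0]]
wrist_force: [3.6, 1.6, 4.5]
finger_gap: 0.014
time_s: 16.95
tool_pos: [0.5317, 0.1845, 0.1861]
orientation: [[0.885, 0.466, -0.0], [0.466, -0.885, -0.0], [-0.001, 0.0, -1.0]]
wrist_force: [0.8, 1.1, 0.7]
finger_gap: 0.0386
```

View pics/wrist11.png

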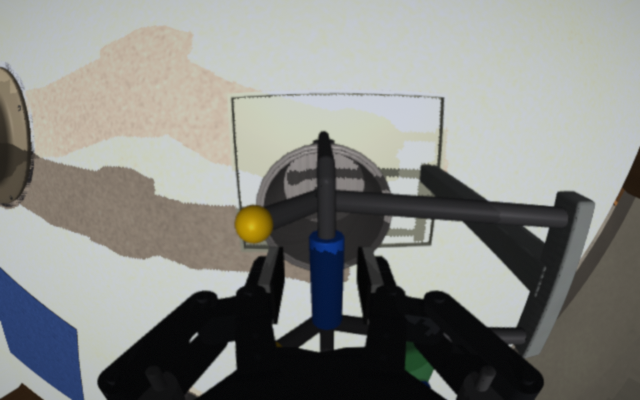

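Released: the sleeve at (326,280) is free between the pads, and the wire lies in the dip. Now I'll go straight up.

```bash
python3 -m creep '{"jaw":[0.45,0.45,0.45,0.45,0.45],"travel":[[0,0,-10],[0,0,-35],[0,0,-70],[0,0,-110],[0,0,-140]],"yaw":[0,0,0,0,0]}'; python3 -m creep '{"jaw":[0.45,0.45,0.45,0.45,0.45],"travel":[[-40,0,0],[-80,0,0],[-80,0,0],[-80,0,0],[-80,0,0]],"yaw":[0,0,0,0,0]}'; for i in 1 2 3 4 5 6; do python3 -m creep '{"jaw":[0.45,0.45,0.45,0.45,0.45],"travel":[[0,0,0],[0,0,0],[0,0,0],[0,0,0],[0,0,0]],"yaw":[0,0,0,0,0]}' >/tmp/o; done; cat /tmp/o
python3 - <<'E'
from cell import robot
import cv2,numpy as np
a=[]
for n in ["wrist","scene","top","wrist","wrist","wrist","wrist"]:
    r=robot.get_image(n);c=r["color"]
    if n=="wrist": a.append(c); np.savez("pics/wrist12.npz",K=r["camera_matrix"],P=r["pose"])
    elif n=="top": cv2.imwrite("pics/top12.png",c)
    else: cv2.imwrite("pics/scene12.png",cv2.resize(c[135:245,300:440],None,fx=5,fy=5,interpolation=cv2.INTER_CUBIC))
cv2.imwrite("pics/wrist12.png",a[-1]); print(cv2.absdiff(a[0],a[-1])[:260].max(), cv2.absdiff(a[1],a[-1])[:260].mean(),cv2.absdiff(a[0],a[-1])[:260].mean())
E
```

```text
time_s: 17.62
tool_pos: [0.5321, 0.1845, 0.3288]
orientation: [[0.885, 0.465, 0.002], [0.465, -0.885, 0.001], [0.002, 0.0, -1.0]]
wrist_force: [0.6, 0.1, -0.8]
finger_gap: 0.0385
time_s: 18.25
tool_pos: [0.4619, 0.1479, 0.3265]
orientation: [[0.885, 0.466, 0.001], [0.466, -0.885, 0.0], [0.001, 0.0, -1.0]]
wrist_force: [0.1, 0.1, 0.5]
finger_gap: 0.0383
time_s: 22.0
tool_pos: [0.4611, 0.1474, 0.3263]
orientation: [[0.885, 0.466, 0.0], [0.466, -0.885, -0.0], [-0.0, 0.0, -1.0]]
wrist_force: [-0.1, 0.4, -0.1]
finger_gap: 0.0383
122 0.4969891826923077 0.8877744391025642
```

View pics/scene12.png

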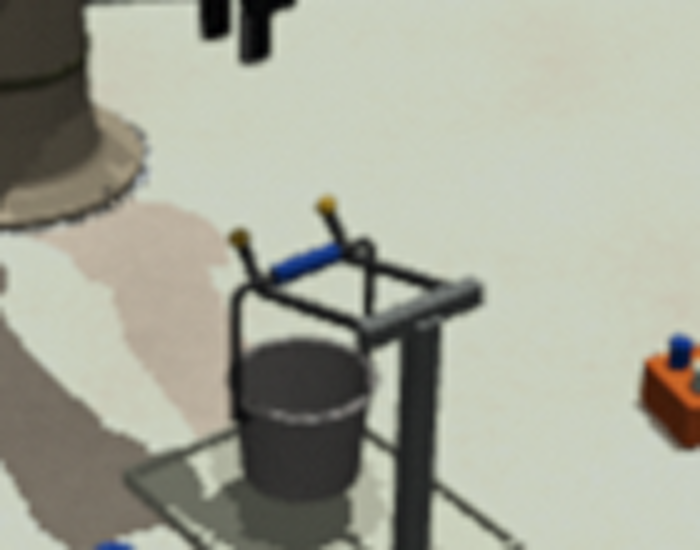

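View pics/wrist12.png

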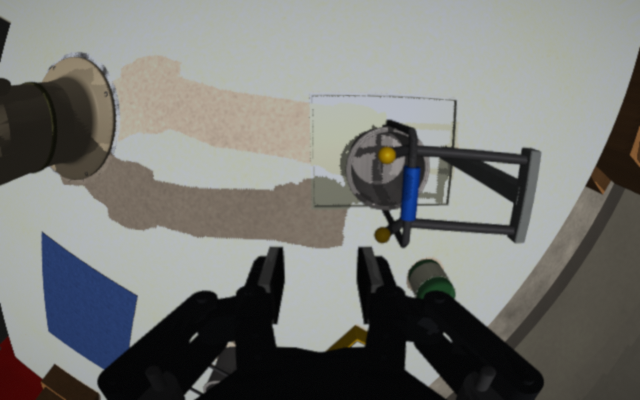

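View pics/top12.png

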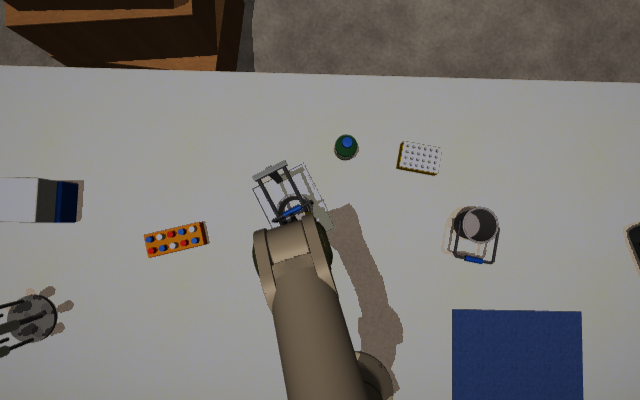

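The pail hangs in the dip, released, and the others have not moved. The frames differ slightly, so there may be some residual swing; I'll wait and measure it.

```bash
cat > m.py <<'E'
from cell import robot
import cv2,numpy as np
a=[]
for i in range(10): a.append(cv2.cvtColor(robot.get_image("wrist")["color"],cv2.COLOR_BGR2GRAY)[110:220,330:440].astype(np.float32))
print([np.round(cv2.phaseCorrelate(a[0],b)[0],2).tolist() for b in a[1:]], [int(np.abs(a[0]-b).max()) for b in a[1:]])
cv2.imwrite("pics/m_%d.png"%int(robot.read_state()["time_s"]),cv2.resize(np.hstack([a[0],a[5]]),None,fx=3,fy=3))
E
python3 m.py
for i in 1 2 3 4 5 6 7 8 9 10; do python3 -m creep '{"jaw":[0.45,0.45,0.45,0.45,0.45],"travel":[[0,0,0],[0,0,0],[0,0,0],[0,0,0],[0,0,0]],"yaw":[0,0,0,0,0]}' >/tmp/o; done; cat /tmp/o;python3 m.py;  for i in 1 2 3 4 5 6 7 8 9 10; do python3 -m creep '{"jaw":[0.45,0.45,0.45,0.45,0.45],"travel":[[0,0,0],[0,0,0],[0,0,0],[0,0,0],[0,0,0]],"yaw":[0,0,0,0,0]}' >/tmp/o; done;python3 m.py; ls pics/m_*
```

```text
[[-0.0, -0.01], [-0.01, 0.01], [0.01, 0.01], [-0.01, 0.0], [0.01, 0.0], [-0.0, 0.02], [0.0, -0.01], [-0.0, -0.0], [-0.01, -0.01]] [3, 3, 3, 3, 3, 3, 3, 3, 3]
time_s: 29.1
tool_pos: [0.4611, 0.1474, 0.3263]
orientation: [[0.885, 0.466, 0.0], [0.466, -0.885, -0.0], [0.0, 0.0, -1.0]]
wrist_force: [0.1, 0.0, -0.3]
finger_gap: 0.0385
[[0.01, 0.0], [-0.0, 0.01], [-0.0, -0.0], [-0.02, -0.0], [0.01, -0.0], [-0.0, -0.0], [-0.0, 0.0], [0.01, 0.01], [0.0, -0.01]] [4, 17, 3, 4, 3, 4, 3, 4, 4]
[[-0.01, 0.0], [-0.02, 0.01], [0.0, 0.01], [-0.02, 0.01], [-0.01, 0.01], [-0.02, 0.02], [-0.01, 0.01], [-0.02, 0.01], [-0.02, 0.01]] [3, 3, 3, 3, 3, 2, 3, 3, 4]
pics/m_22.png
pics/m_29.png
pics/m_36.png[ WARN:0@23.644] global loadsave.cpp:1063 imwrite_ Unsupported depth image for selected encoder is fallbacked to CV_8U.
[ WARN:0@21.442] global loadsave.cpp:1063 imwrite_ Unsupported depth image for selected encoder is fallbacked to CV_8U.
[ WARN:0@23.456] global loadsave.cpp:1063 imwrite_ Unsupported depth image for selected encoder is fallbacked to CV_8U.
```

Run:
```python
from h import *
np.set_printoptions(precision=4,suppress=True)
g=lambda u,v:atz("scene0",(u+.5)/5-.5+300,(v+.5)/5-.5+135,.203)
x=np.array([.8824,.4705]);y=np.array([-.4705,.8824]);dip=np.array([.5322,.1858])
for p in (g(306,263),fish("wrist12",411,194.5,.203)): d=p[:2]-dip; print(p,d@x,d@y)
from cell import robot; robot.sign_off()
```

```text
[0.5328 0.1856 0.203 ] 0.00044648024161980714 -0.0004696002952044604
[0.5366 0.1835 0.203 ] 0.0028398827426404385 -0.0041230120589615185
the job is handed in; nothing more can be done
```

The short pail now hangs on both prongs of the drip stand, released and still, and I have handed the job in at about 37 s of the 61 s allowed.

I pinched the blue sleeve and swung the bail upright while the pail stood on the bench. I then lifted it and turned it about 43° to line up with the stand. After letting a slight swing die out, I lowered the wire into the dip. Before opening the fingers I waited until the stand carried the weight: the wrist load went from about −5.5 N to +5 N.

- **Position:** the crossbar middle is about 0.5 mm from the dip point by the scene camera and about 5 mm by the wrist camera. The two disagree by about 4 mm, but both are within tolerance. The crossbar's height was not measured afresh after release. While it was still held, the finger height put it about 1.5 mm above the dip point.
- **Stillness:** the first pictures after release differed slightly, but over the next 14 s the wrist view showed no measurable movement of the pail.
- **Bystanders:** in the last top picture, the taller pail, tip box, tube rack and bottle look unchanged from the first. I compared these by eye only.
- **Robot:** the gripper is about 0.1 m clear of the pail and touching nothing, with wrist force near 0.

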